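# Stand the washed board to dry and open the air valve to its pointer

## Task

Dry the washed cutting board: take the large board out of the rack and lean it on the drying stand, centred and square, its foot down behind the lip and close up against it, its upper part resting back against the rest, and let go. Only then open the air valve, turning its lever until it lies right over the fixed pointer, and let go. Do not slam or topple the board, and leave the metal plate, the jar and the bottle where they are.

Things in the scene. Friction and masses are not known exactly. Their poses are not given: they have to be found in the camera images.
- board: White plastic cutting board, 12 mm thick (its x), 130 mm wide (its y), 160 mm tall (its z), about 0.25 kg. Origin: centre of its underside (the middle of the 12 x 130 mm foot face). It starts upright in one of the rack's two slots, its foot 8 mm above the bench; it is free to be lifted straight up and can be gripped across its 12 mm at the top edge.
- rack: Fixed white rack base 150 x 140 mm, 8 mm thick, with two slots 80 mm apart along its x, each between 8 mm wire posts that reach 70 mm above the bench. Origin: centre of its underside. The slots are at x = -40 and +40 mm; the board stands in one (either), a smaller metal plate in the other.
- plate: Bystander: bare metal plate 8 x 110 x 105 mm (x, y, z) standing in the rack's other slot; origin at the centre of its underside. Leave it there.
- stand: Fixed dark steel stand, 200 mm wide (its y); x points away from the robot. Origin on the bench under the far face of the rest, mid-width. Rest: upright wall from x -10 to 0 mm, top 96 mm above the bench. Then a flat floor 6 mm above the bench up to a 10 mm thick lip, near face at x 45 mm. Beyond it, at x 92 mm, an air bar, top 34 mm above the bench.
- lip_mid (a point): Top of the lip's near (-x) face, midway along it: x 45, y 0, z 22 mm in the stand's frame. The board's foot goes on the floor between rest and lip, close against the lip; its top leans back towards the robot over the rest's top edge, then about 0.35 rad from upright.
- valve: Fixed ball valve on a 90 mm square bench flange. Origin on the bench, straight below the lever's turning axis, which is vertical. The lever lies along the valve's x when shut and along its y when fully open. A round scale plate 100 mm across lies 67 mm above the bench, under the lever.
- valve_lever (a joint): Lever angle in rad: 0 shut (along the valve's x), growing anticlockwise seen from above, 1.57 fully open. It starts between 0 and 0.2 (shut). Its friction takes 0.3 N m (about 3.5 N at the grip) and it stays where it is left.
- lever_grip (a point): Centre of the lever's black grip, 90 mm out from the turning axis and 110 mm above the bench; x points outward along the lever. The grip is 20 mm wide, 18 mm high and 85 mm long (45 to 130 mm from the axis), free above and at its sides; 39 mm of air below it down to the pointer.
- pointer: Fixed dark steel pointer marking the wanted lever position. Origin on the bench below the lever's axis; along its x a strip 12 mm wide runs outward, 71 mm above the bench, from 36 to 154 mm out, ending past the lever's reach in an upright tab 16 mm wide, top 118 mm above the bench. It stands 0.55 to 1.05 rad from shut.
- jar: Bystander: lidded glass jar, 68 mm across, 95 mm tall, beyond the stand; origin at the centre of its underside.
- bottle: Bystander: white bottle, 60 mm across, 150 mm tall, beyond the stand; origin at the centre of its underside.
Not all that is in view belongs to the job. Of the things that look like the board, the smaller one is meant.

How it is judged:
On the way, in this order (a step that is already met when the one before it is completed fails the run):
1. the board leans released on the drying stand, foot behind the lip, while the valve is still shut (lever below 0.35 rad) (angle between board's own z axis and vertical between 0.2 and 0.46 rad and x of board in the frame of stand between 0.026 and 0.046 m and z of board in the frame of stand between 0.003 and 0.014 m and y of board in the frame of stand between -0.035 and 0.035 m and angle between the y axis of board and the y axis of stand, either way round below 0.14 rad and linear speed of board below 0.02 m/s and contact force between the fingers and board below 0.05 N and value of joint valve_lever below 0.35 rad), for 0.2 s.
2. the lever is turned to lie over the pointer (within 0.09 rad) (angle between the x axis of lever_grip and the x axis of pointer, either way round below 0.09 rad), for 0.1 s.
At the end, for the whole second after the job is handed in: Board released, at rest, leaning 0.2 to 0.46 rad over the rest, foot centre on the stand floor 26 to 46 mm from the rest's face and 3 to 14 mm above the bench, within 35 mm of mid-stand, square within 0.14 rad; lever at rest within 0.09 rad of the pointer (angle between board's own z axis and vertical between 0.2 and 0.46 rad and x of board in the frame of stand between 0.026 and 0.046 m and z of board in the frame of stand between 0.003 and 0.014 m and y of board in the frame of stand between -0.035 and 0.035 m and angle between the y axis of board and the y axis of stand, either way round below 0.14 rad and linear speed of board below 0.02 m/s and contact force between the fingers and board below 0.05 N and angle between the x axis of lever_grip and the x axis of pointer, either way round below 0.09 rad and velocity of joint valve_lever between -0.05 and 0.05 rad/s); the robot touches nothing.
It fails at once if the board is toppled (tilted over 0.8 rad) (angle between board's own z axis and vertical above 0.8 rad).
It fails at once if the board is slammed on the stand (over 60 N) (contact force between board and stand above 60 N).
It fails at once if the plate is moved over 30 mm (distance of plate from where it was at the start of the episode above 0.03 m).
It fails at once if the jar is moved over 30 mm (distance of jar from where it was at the start of the episode above 0.03 m).
It fails at once if the bottle is moved over 30 mm (distance of bottle from where it was at the start of the episode above 0.03 m).
It also fails if it takes over 51 s, if anything falls off the work surface, if the arm or the gripper's body presses on something with over 40 N, if the wrist force passes 120 N, or if a joint passes its speed limit or range.

## Robot

A 7-joint arm with a two-finger parallel gripper is mounted at the origin on the work surface. World frame = base frame: x ahead of the robot, y to its left, z up, the work surface at z = 0. Lengths are in m, angles in rad, forces in N, time in s.
With the tool pointing down it reaches from about 0.425 to 1.025 m from the base axis. Payload 9.4 kg.
Tool frame: the origin (TCP) lies at the very end of the fingers, on their centre line; the grasp point (between the pads) lies behind it (ctrl.pinch_z is the z of the grasp point in the tool frame, in m); z points along the fingers, y is the line along which they close (so a half turn about z gives the same grasp; the last joint's range is limited). The gripper opens to 93 mm and grips with 3 to 60 N. Pads are 15 mm wide; open, the fingers measure 128 mm over their backs; the gripper's body (75 mm by 188 mm) begins 65 mm behind the grasp point.
Start: joints at [-1.41, 0.599, -0.003, 1.599, 0.002, 0.943, -0.08], TCP at [0.171, 0.705, 0.219] pointing down, gripper open.
Joint ranges: [-2.57, 2.57], [-0.35, 1.97], [-1.29, 1.29], [0.11, 2.56], [-1.05, 4.19], [0.11, 1.86], [-2.63, 2.63]. Speed limits (rad/s): [2.22, 2.22, 3.01, 3.01, 3.14, 3.14, 3.14].

## Interface

Orientations are given as a unit quaternion [w, x, y, z].
In Python, from workcell import ctrl gives the robot as it stands. The module is installed in compiled form; this text tells all that it offers.
- The arm moves only by the shell command python3 -m handwheel 'ROWS'. ROWS is JSON, a list of rows, each a list of 3 entries, a list of its own where there are three numbers: the shift along the tool's x, y, z in mm, then the turn, a rotation vector about the tool's x, y, z in degrees, then the opening, from 0 (shut) to 1 (fully open). A call has 1 to 10 rows; each row is the pose to reach, as a shift and turn from the pose commanded when the call began, along the tool's axes at that moment; what a row does not reach only later rows make up. A row lasts 1/8 s, in which the tool goes at most 62.5 mm and 10.7 degrees, less where a joint would pass 70% of its speed; a pose out of reach is approached as far as the arm can. A call with a gripper value outside its range is refused whole. The fingers move at their own pace and stop on an object; the grip force is fixed at half the most. Time passes only in rows, so rows that repeat a pose let the fingers close. It gives the time, the measured TCP pose, the force, the opening and the grip force at its end, in the units of the state.
- ctrl.read_state(): the state, without advancing time (a new reading comes with each control period).
- ctrl.camera(name): name is "scene" or "top"; returns a dict with "img" (384x512x3 uint8, blue, green, red), "fx", "fy", "cx", "cy" (pixels), "view" (4x4, takes a point from world to camera coordinates). Camera axes: x right, y up, looking along -z (the intrinsics and any distortion apply to the point x, -y, -z); pixel columns grow to the right and rows downward; lengths in m; the calibration is good to about 2 mm. A picture is of the moment at which its call begins. There is no depth.
- ctrl.sign_off(): hands the job in; it is judged then, once.
Trained networks look in a picture, given as the dict that the camera call returned (one of the last four; its "shot" number tells which), for a name from the list of things; names that differ only in an ending like _2 or _b are one class to them, and where a whole thing is asked for, a point or a joint stands for the part that bears it (a point fixed in the world has none). Each returns a list of dicts, best first, with "confidence" (0 to 1); they miss things now and then, are a little off and sometimes report something else, mostly with a low value. They report only what shows in the picture. A call takes as long as a camera call. They do not tell look-alikes from the thing itself.
- ctrl.masks_of(label, picture): "pixels" (384x512 bool, what is visible of it) and "bbox" ([centre column, centre row, width, height] as shares, 0 to 1, of the picture: columns of its width, rows of its height, round what is visible of it).
- ctrl.spot_point(label, picture): "position" ([column, row] as shares, 0 to 1, of the picture: columns of its width, rows of its height: a listed point, or the origin of a listed thing).
The state is a dict: "t": time; "q": joint angles; "joint_vel": joint speeds; "joint_torque": joint torques, N m; "ee_pos": TCP position; "tool_rot": TCP orientation; "ft_force": force on the tool from outside, world axes, zero at the start; "torque": the same for the moment, N m; "grip_width": opening from 0.0 (shut) to 1.0 (fully open); "gripper_force": force on a finger pad.
Only numpy, scipy, OpenCV 4.12 (cv2) and the standard library are available. Lean on these libraries where they do the work, as an engineer would, in place of code of your own. Each camera call takes 0.05 s, during which the arm holds its last target. There are 200 camera calls.

## Working session

There is one attempt and no reset: what is moved stays moved. The work goes in short steps, Python scripts to look and compute and a shell command to move; the robot and the scene stay as the last step left them, time stands still between calls to the robot, and variables do not carry over. Pictures are saved under pics/ and viewed, at most 10 in all, crops included, and the job is handed in when it is done.

```bash
mkdir -p pics; cat > h.py <<'E'
import numpy as np, cv2
from workcell import ctrl
from scipy.spatial.transform import Rotation as R
def proj(c,P):
    P=np.atleast_2d(P); p=(c["view"]@np.c_[P,np.ones(len(P))].T).T
    return np.c_[c["fx"]*p[:,0]/-p[:,2]+c["cx"], c["fy"]*-p[:,1]/-p[:,2]+c["cy"]]
def ray(c,uv):
    V=np.array(c["view"]);d=np.array([(uv[0]-c["cx"])/c["fx"],-(uv[1]-c["cy"])/c["fy"],-1.])
    return -V[:3,:3].T@V[:3,3], V[:3,:3].T@d
def onz(c,uv,z):
    o,d=ray(c,uv); return o+d*(z-o[2])/d[2]
def tri(c1,u1,c2,u2):
    o1,d1=ray(c1,u1);o2,d2=ray(c2,u2)
    s=np.linalg.lstsq(np.c_[d1,-d2],o2-o1,rcond=None)[0]
    a,b=o1+d1*s[0],o2+d2*s[1]; return (a+b)/2,np.linalg.norm(a-b)
E
python3 - <<'E'
from h import *
import pickle
s=ctrl.read_state();print(s["ee_pos"],s["tool_rot"],ctrl.pinch_z)
C={n:ctrl.camera(n) for n in("scene","top")}
print([k for k in C["top"]])
pickle.dump(C,open("c0.pkl","wb"))
for n,c in C.items():
    cv2.imwrite(f"pics/{n}0.png",c["img"])
    print(n,"cam at",ray(c,(256,192))[0].round(3))
    for l in["board","rack","plate","stand","lip_mid","valve","lever_grip","pointer","jar","bottle"]:
        r=ctrl.spot_point(l,c); m=ctrl.masks_of(l,c)
        print(l,[(np.round(np.array(x["position"])*[512,384],1).tolist(),round(x["confidence"],2)) for x in r[:3]],[( (np.array(x["bbox"])*[512,384,512,384]).round().tolist(),round(x["confidence"],2)) for x in m[:3]])
E
```

```text
[0.17069907 0.70411615 0.21775547] [-1.33965056e-05  1.18595542e-01  9.92942331e-01 -7.90159142e-04] -0.0188
['img', 'fx', 'fy', 'cx', 'cy', 'view', 'shot']
scene cam at [1.277 0.674 0.792]
board [([335.9, 216.4], 0.59), ([244.5, 154.0], 0.57), ([207.5, 173.3], 0.56)] [([207.0, 152.0, 30.0, 66.0], 0.72), ([246.0, 124.0, 9.0, 88.0], 0.71)]
rack [([198.6, 179.8], 0.94)] [([201.0, 183.0, 65.0, 30.0], 0.95), ([262.0, 220.0, 88.0, 80.0], 0.5)]
plate [([184.6, 180.8], 0.74)] [([186.0, 165.0, 21.0, 39.0], 0.9)]
stand [([270.3, 219.8], 0.92), ([339.0, 219.1], 0.4)] [([262.0, 218.0, 89.0, 82.0], 0.61)]
lip_mid [([260.4, 222.3], 0.59), ([273.4, 220.6], 0.18)] [([260.0, 219.0, 84.0, 73.0], 0.69)]
valve [([366.7, 267.5], 0.9), ([259.8, 223.2], 0.38)] [([359.0, 248.0, 75.0, 72.0], 0.59)]
lever_grip [([340.0, 218.9], 0.98)] [([353.0, 226.0, 60.0, 27.0], 0.71)]
pointer [] [([333.0, 237.0, 54.0, 21.0], 0.62)]
jar [([144.7, 246.5], 0.92), ([260.3, 221.7], 0.72)] [([143.0, 234.0, 31.0, 45.0], 0.64)]
bottle [([219.8, 297.7], 0.69)] [([217.0, 277.0, 25.0, 67.0], 0.94)]
top cam at [ 0.236 -0.048  1.446]

[... 176 characters left out ...]
0.0, 44.0], 0.53)]
plate [([351.0, 192.3], 0.69), ([166.3, 195.5], 0.15)] [([356.0, 188.0, 39.0, 19.0], 0.74), ([211.0, 96.0, 24.0, 34.0], 0.64), ([243.0, 186.0, 72.0, 43.0], 0.46)]
stand [([244.3, 203.8], 0.75)] [([245.0, 185.0, 69.0, 40.0], 0.67)]
lip_mid [([243.7, 185.5], 0.84), ([345.3, 216.0], 0.68)] [([244.0, 186.0, 72.0, 42.0], 0.86)]
valve [([144.3, 208.8], 0.92)] [([153.0, 206.0, 65.0, 40.0], 0.69)]
lever_grip [([169.0, 194.1], 0.72)] [([158.0, 196.0, 53.0, 14.0], 0.56)]
pointer [([346.1, 218.6], 0.6)] [([168.0, 181.0, 31.0, 24.0], 0.51), ([351.0, 213.0, 57.0, 20.0], 0.42)]
jar [([302.0, 100.4], 0.84)] [([303.0, 100.0, 23.0, 32.0], 0.56)]
bottle [] [([212.0, 98.0, 24.0, 33.0], 0.6)]
```

View pics/scene0.png

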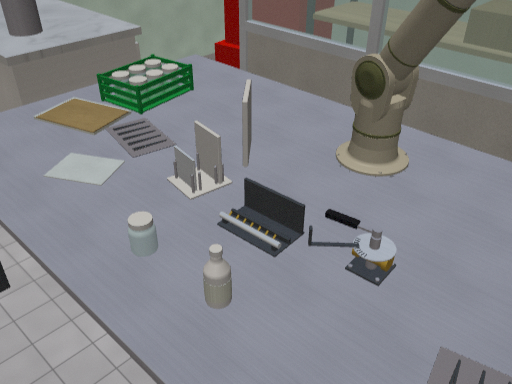

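View pics/top0.png

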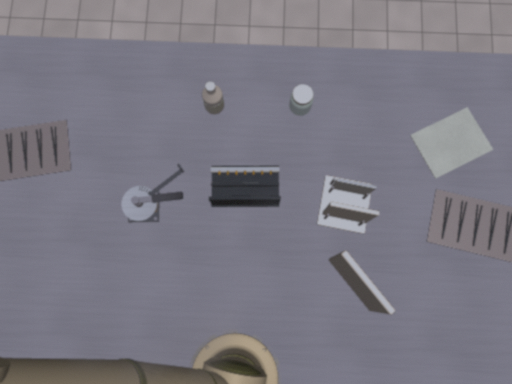

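Scene: the candidates for the board are the white one in the rack (scene 208,152; top 352,210) and a larger free-standing panel (scene 247,124; top 367,282). The one in the rack is smaller, so that's the board; the plate stands beside it at (186,165). The stand is at top (245,186), the valve at top (144,204). Next, one close composite crop to check this and read off corners.

```bash
python3 - <<'E'
from h import *
import pickle
C=pickle.load(open("c0.pkl","rb"));t,s=C["top"]["img"],C["scene"]["img"]
def crop(i,x,y,w,h):
    a=cv2.resize(i[y:y+h,x:x+w],(400,300),interpolation=cv2.INTER_CUBIC)
    for k in range(0,w,10): cv2.putText(a,str(x+k),(int(k*400/w),8),0,.3,(0,255,255)); cv2.line(a,(int(k*400/w),10),(int(k*400/w),14),(0,255,255))
    for k in range(10,h,10): cv2.putText(a,str(y+k),(6,int(k*300/h)+3),0,.3,(0,255,255)); cv2.line(a,(0,int(k*300/h)),(5,int(k*300/h)),(0,255,255))
    return a
cv2.imwrite("pics/comp.png",np.vstack([np.hstack([crop(t,310,165,80,60+10-10),crop(s,160,115,100,75)]),np.hstack([crop(t,205,155,80,60),crop(t,115,155,80,60)])]))
E
```

```text
(no output)
```

View pics/comp.png

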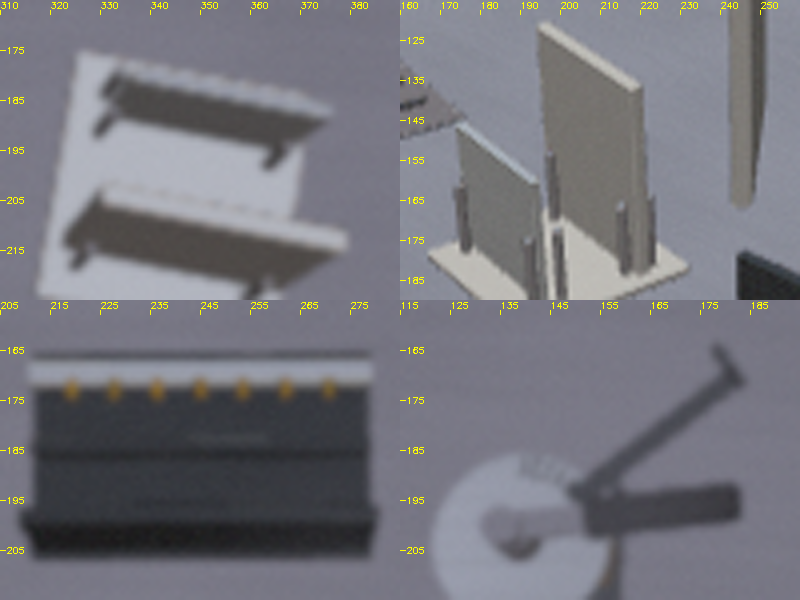

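```bash
python3 - <<'E'
from h import *
import pickle
C=pickle.load(open("c0.pkl","rb"));t,s=C["top"],C["scene"]
p=lambda n,x:print(n,np.round(x,4) if not isinstance(x,tuple) else (np.round(x[0],4),round(x[1],4)))
bl,br=onz(t,(330.3,203.5),.168),onz(t,(378.8,212.5),.168)
p("board top L",bl);p("board top R",br);print(np.linalg.norm(br-bl),np.degrees(np.arctan2(*(bl-br)[:2])))
p("triL",tri(t,(330.3,203.5),s,(195,121.5)));p("triR",tri(t,(378.8,212.5),s,(219.5,137)))
for n,uv,z in[("rest farL",(209.6,197.4),.096),("rest farR",(280.4,197.4),.096),("lip L",(212,186),.022),("lip R",(279,186),.022),("bar L",(211,172),.034),("bar R",(279.2,172),.034),("bar fL",(210.8,167.4),.034)]:p(n,onz(t,uv,z))
p("grip top",tri(t,(169,194.1),s,(340,218.9)))
p("lever grip in",onz(t,(152,198),.119));p("grip out",onz(t,(183,195.6),.119))
p("valve",tri(t,(144.3,208.8),s,(366.7,267.5)));
p("ptr in",onz(t,(151.5,192.8),.071));p("ptr tab",onz(t,(182.5,169),.118))
p("stand",tri(t,(244.3,203.8),s,(270.3,219.8)));p("lipmid",tri(t,(243.7,185.5),s,(260.4,222.3)))
p("rack",tri(t,(344.6,204.1),s,(198.6,179.8)))
p("plateTopL",onz(t,(332.5,178.5),.113));p("plateTopR",onz(t,(376,187),.113))
p("jar",onz(t,(302,100.4),0));p("bottle",onz(s,(219.8,297.7),0))
p("tall",onz(t,(345,253),.2));p("tall",onz(t,(391,311),.2))
E
```

```text
board top L [ 0.4687 -0.233   0.168 ]
board top R [ 0.4502 -0.3586  0.168 ]
0.12698271224560537 8.365720498675262
triL (array([ 0.4885, -0.2539,  0.2052]), np.float64(0.0729))
triR (array([ 0.4293, -0.3343,  0.1277]), np.float64(0.0843))
rest farL [0.4851 0.089  0.096 ]
rest farR [ 0.4932 -0.106   0.096 ]
lip L [0.5329 0.0915 0.022 ]
lip R [ 0.541 -0.104  0.022]
bar L [0.5719 0.0957 0.034 ]
bar R [ 0.5801 -0.1028  0.034 ]
bar fL [0.5857 0.0971 0.034 ]
grip top (array([0.486 , 0.2001, 0.1116]), np.float64(0.003))
lever grip in [0.4728 0.2427 0.119 ]
grip out [0.4829 0.1591 0.119 ]
valve (array([ 0.4639,  0.2853, -0.0036]), np.float64(0.0098))
ptr in [0.4961 0.2558 0.071 ]
ptr tab [0.5572 0.1659 0.118 ]
stand (array([ 0.49  , -0.0074,  0.0009]), np.float64(0.0074))
lipmid (array([ 0.539 , -0.0021,  0.0226]), np.float64(0.0029))
rack (array([ 0.4988, -0.299 ,  0.0059]), np.float64(0.0018))
plateTopL [ 0.5485 -0.2462  0.113 ]
plateTopR [ 0.5296 -0.365   0.113 ]
jar [ 0.8174 -0.167   0.    ]
bottle [0.7827 0.0998 0.    ]
tall [ 0.3395 -0.2662  0.2   ]
tall [ 0.2041 -0.3783  0.2   ]
```

```bash
cat >> h.py <<'E'
def cur():
    s=ctrl.read_state(); q=s["tool_rot"]; return np.array(s["ee_pos"]),R.from_quat([q[1],q[2],q[3],q[0]])
def frame(yaw,tilt=0):
    """tool y at world heading yaw (deg), z down, then lean: gripper body towards -closing direction by tilt(rad)"""
    a=np.radians(yaw);y=np.array([np.cos(a),np.sin(a),0]);z=np.array([0,0,-1.]);x=np.cross(y,z)
    ax=np.array([-np.sin(a),np.cos(a),0])
    return R.from_rotvec(-ax*tilt)*R.from_matrix(np.c_[x,y,z])
def plan(*targets):
    p,r=cur()
    for P,T in targets: print("shift",np.round(r.inv().apply(np.array(P)-p)*1000,1),"turn",np.round(np.degrees((r.inv()*T).as_rotvec()),1))
E
python3 - <<'E'
from h import *
import pickle
C=pickle.load(open("c0.pkl","rb"));t,s=C["top"],C["scene"]
print(tri(t,(330.3,203.5),s,(219.5,137)),tri(t,(378.8,212.5),s,(195,121.5)))
plan(([.6,.1,.27],frame(30)),([.4595,-.2955,.24],frame(-8.4)))
E
```

```text
(array([ 0.46829455, -0.23240814,  0.16554865]), np.float64(0.002435787786699597)) (array([ 0.45027445, -0.35885158,  0.16529962]), np.float64(0.0010946317155001647))
shift [-559.5 -486.5  -51.4] turn [ 0.  -0.  46.4]
shift [-516.1 -904.   -21.4] turn [ 0.  -0.  84.8]
```

```bash
python3 -m handwheel '[[[-280,-243,-50],[0,0,23],1],[[-280,-243,-50],[0,0,23],1],[[-280,-243,-50],[0,0,23],1],[[-280,-243,-50],[0,0,23],1],[[-280,-243,-50],[0,0,23],1],[[-560,-487,-52],[0,0,46],1],[[-560,-487,-52],[0,0,46],1],[[-560,-487,-52],[0,0,46],1],[[-560,-487,-52],[0,0,46],1],[[-560,-487,-52],[0,0,46],1]]'; python3 -c "
from h import *
plan(([.4595,-.2955,.24],frame(-8.4)))"
```

```text
t: 3.35
ee_pos: [0.532, 0.1958, 0.2682]
tool_rot: [0.0, 0.497, 0.868, 0.0]
ft_force: [1.2, 0.6, -0.1]
grip_width: 0.997
gripper_force: 0.0
shift [-387.1 -311.1   27.9] turn [ 0.  -0.  38.8]
```

```bash
python3 -m handwheel '[[[-387,-311,28],[0,0,39],1],[[-387,-311,28],[0,0,39],1],[[-387,-311,28],[0,0,39],1],[[-387,-311,28],[0,0,39],1],[[-387,-311,28],[0,0,39],1],[[-387,-311,28],[0,0,39],1],[[-387,-311,28],[0,0,39],1],[[-387,-311,28],[0,0,39],1],[[-387,-311,28],[0,0,39],1],[[-387,-311,28],[0,0,39],1]]'; python3 -c "
from h import *
plan(([.4595,-.2955,.24],frame(-8.4)))"
```

```text
t: 4.6
ee_pos: [0.4583, -0.2934, 0.2397]
tool_rot: [-0.0, 0.758, 0.652, 0.0]
ft_force: [0.6, -0.6, -0.7]
grip_width: 1.0
gripper_force: 0.0
shift [-1.9  1.5 -0.3] turn [-0.  -0.  -0.2]
```

```bash
python3 -m handwheel '[[[-2,1,35],[0,0,0],1],[[-2,1,70],[0,0,0],1],[[-2,1,102],[0,0,0],1],[[-2,1,102],[0,0,0],1],[[-2,1,102],[0,0,0],0.1],[[-2,1,102],[0,0,0],0],[[-2,1,102],[0,0,0],0],[[-2,1,102],[0,0,0],0],[[-2,1,102],[0,0,0],0],[[-2,1,102],[0,0,0],0]]'
```

```text
t: 5.85
ee_pos: [0.459, -0.296, 0.1378]
tool_rot: [0.0, 0.758, 0.652, 0.0]
ft_force: [-0.4, -0.3, 0.1]
grip_width: 0.403
gripper_force: 0.0
```

```bash
python3 -m handwheel '[[[0,0,0],[0,0,0],0],[[0,0,0],[0,0,0],0],[[0,0,0],[0,0,0],0],[[0,0,0],[0,0,0],0],[[0,0,0],[0,0,0],0]]'
```

```text
t: 6.48
ee_pos: [0.459, -0.2959, 0.1377]
tool_rot: [-0.0, 0.758, 0.652, -0.0]
ft_force: [-1.0, 0.1, -1.3]
grip_width: 0.125
gripper_force: 30.0
```

```bash
python3 -m handwheel '[[[0,0,-20],[0,0,0],0],[[0,0,-60],[0,0,0],0],[[0,0,-110],[0,0,0],0],[[0,0,-150],[0,0,0],0],[[0,0,-150],[0,0,0],0],[[0,0,-150],[0,0,0],0]]'; cat >> h.py <<'E'
S0=np.array([.491,-.007,0]);SY=2.4
def place(xf,zf,tilt,yf=0.,off=.130):
    a=np.radians(SY);h=np.array([np.cos(a),np.sin(a),0]);l=np.array([-h[1],h[0],0])
    foot=S0+xf*h+yf*l+[0,0,zf]
    return foot+off*(-np.sin(tilt)*h+[0,0,np.cos(tilt)]),frame(SY,tilt)
E
python3 -c "
from h import *
plan(place(.036,.14,0),place(.036,.14,.25))"
```

```text
t: 7.22
ee_pos: [0.4585, -0.2952, 0.2868]
tool_rot: [-0.001, 0.758, 0.652, -0.0]
ft_force: [-0.2, 0.7, -2.3]
grip_width: 0.129
gripper_force: 30.0
shift [296.7  24.4  17. ] turn [ -0.1  -0.1 -11. ]
shift [290.5  -7.2  21.1] turn [-14.3   1.3 -10.9]
```

```bash
python3 -m handwheel '[[[30,0,15],[0,0,0],0],[[75,0,20],[-3,0,-3],0],[[120,-2,20],[-6,0,-5],0],[[165,-4,20],[-9,0,-7],0],[[210,-5,20],[-11,1,-9],0],[[255,-6,21],[-13,1,-10],0],[[280,-7,21],[-14.3,1.3,-10.9],0],[[290.5,-7.2,21],[-14.3,1.3,-10.9],0],[[290.5,-7.2,21],[-14.3,1.3,-10.9],0],[[290.5,-7.2,21],[-14.3,1.3,-10.9],0]]'; python3 - <<'E'
from h import *
import pickle
C={n:ctrl.camera(n) for n in("scene","top")}
pickle.dump(C,open("c1.pkl","wb"))
plan(place(.036,.14,.25))
a=cv2.resize(C["top"]["img"][140:230,200:290],(400,400),interpolation=2);b=cv2.resize(C["scene"]["img"][130:250,210:330],(400,400),interpolation=2)
cv2.imwrite("pics/hov.png",np.hstack([a,b]))
E
```

```text
t: 8.48
ee_pos: [0.4953, -0.0088, 0.2665]
tool_rot: [0.087, 0.688, 0.715, 0.089]
ft_force: [-0.1, -0.1, -2.8]
grip_width: 0.133
gripper_force: 30.0
shift [ 2.  -0.7  0.6] turn [-0.   0.1 -0.2]
```

View pics/hov.png

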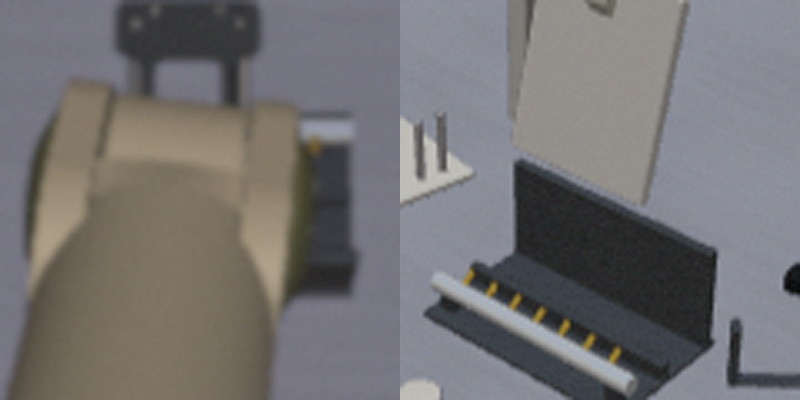

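Top view is hidden by the arm. In the scene view the board hangs tilted above the stand, its far foot corners at about (244,174) and (282,191), rest top corners at (244.5,178) and (305,204). Now comparing these with predictions.

```bash
python3 - <<'E'
from h import *
import pickle
c=pickle.load(open("c1.pkl","rb"))["scene"]
p,r=cur(); fr=lambda y,x,z:p+r.apply([x,y,z])   # x=width, y=thickness
for w in(-.065,.065): print("foot corner",w,proj(c,fr(.006,w,.130)).round(1))
a=np.radians(SY);h=np.array([np.cos(a),np.sin(a),0]);l=np.array([-h[1],h[0],0])
for y in(-.1,.1):
  print(y,"rest",proj(c,S0+y*l+[0,0,.096]).round(1),"lip",proj(c,S0+y*l+.045*h+[0,0,.022]).round(1),"lipfar",proj(c,S0+y*l+.055*h+[0,0,.022]).round(1))
plan(place(.036,.05,.25),place(.036,.03,.25),place(.036,.014,.25))
E
```

```text
foot corner -0.065 [[242.4 173.5]]
foot corner 0.065 [[281.7 192.3]]
-0.1 rest [[244.1 177.7]] lip [[233.4 206.9]] lipfar [[230.9 208.5]]
0.1 rest [[303.2 206. ]] lip [[290.9 237.5]] lipfar [[288.4 239.4]]
shift [  2.1 -22.9  87.8] turn [-0.   0.1 -0.2]
shift [  2.1 -27.9 107.2] turn [-0.   0.1 -0.2]
shift [  2.2 -31.8 122.7] turn [-0.   0.1 -0.2]
```

```bash
python3 -m handwheel '[[[2,-6,22],[0,0,0],0],[[2,-12,46],[0,0,0],0],[[2,-18,68],[0,0,0],0],[[2,-23,88],[0,0,0],0],[[2,-25.5,98],[0,0,0],0],[[2,-28,107],[0,0,0],0],[[2,-28,107],[0,0,0],0]]'; python3 -c "
from h import *
plan(place(.036,.014,.25),place(.036,.009,.25))"
```

```text
t: 9.45
ee_pos: [0.4947, -0.0061, 0.156]
tool_rot: [0.087, 0.687, 0.716, 0.089]
ft_force: [-0.3, 0.5, -3.7]
grip_width: 0.127
gripper_force: 30.0
shift [-0.7 -3.8 15.5] turn [-0.   0.1 -0.1]
shift [-0.7 -5.1 20.4] turn [-0.   0.1 -0.1]
```

```bash
python3 -m handwheel '[[[-0.7,-1.5,6],[0,0,0],0],[[-0.7,-3,12],[0,0,0],0],[[-0.7,-4,16],[0,0,0],0],[[-0.7,-4,16],[0,0,0],0]]'; python3 -m handwheel '[[[0,-0.5,2],[0,0,0],0],[[0,-0.5,2],[0,0,0],0]]'; python3 -m handwheel '[[[0,-0.5,2],[0,0,0],0],[[0,-0.5,2],[0,0,0],0]]'
```

```text
t: 9.95
ee_pos: [0.4947, -0.0066, 0.1394]
tool_rot: [0.087, 0.687, 0.716, 0.089]
ft_force: [0.6, 0.5, -3.1]
grip_width: 0.127
gripper_force: 30.0
t: 10.2
ee_pos: [0.4949, -0.0065, 0.1376]
tool_rot: [0.087, 0.687, 0.716, 0.09]
ft_force: [0.9, 0.0, -2.4]
grip_width: 0.125
gripper_force: 30.0
t: 10.45
ee_pos: [0.4948, -0.0065, 0.1355]
tool_rot: [0.087, 0.687, 0.716, 0.09]
ft_force: [0.1, 0.1, -2.5]
grip_width: 0.128
gripper_force: 30.0
```

```bash
python3 -m handwheel '[[[0,-0.5,2],[0,0,0],0],[[0,-0.5,2],[0,0,0],0]]'; python3 -m handwheel '[[[0,-0.4,1.5],[0,0,0],0],[[0,-0.4,1.5],[0,0,0],0]]'
```

```text
t: 10.7
ee_pos: [0.4948, -0.0065, 0.1334]
tool_rot: [0.087, 0.687, 0.716, 0.089]
ft_force: [-0.5, -0.5, -2.3]
grip_width: 0.125
gripper_force: 30.0
t: 10.95
ee_pos: [0.495, -0.0066, 0.133]
tool_rot: [0.087, 0.687, 0.715, 0.09]
ft_force: [-5.2, -0.3, 15.4]
grip_width: 0.127
gripper_force: 30.0
```

```bash
python3 -m handwheel '[[[0,0.4,-1.5],[0,0,0],0],[[0,0.4,-1.5],[0,0,0],0]]'; python3 -m handwheel '[[[0,1.9,0.5],[0,0,0],0],[[0,1.9,0.5],[0,0,0],0]]'; python3 -m handwheel '[[[0,1.9,0.5],[0,0,0],0],[[0,1.9,0.5],[0,0,0],0]]'
```

```text
t: 11.2
ee_pos: [0.495, -0.0065, 0.1336]
tool_rot: [0.087, 0.687, 0.716, 0.09]
ft_force: [0.3, -0.6, -2.7]
grip_width: 0.128
gripper_force: 30.0
t: 11.45
ee_pos: [0.497, -0.0064, 0.1334]
tool_rot: [0.087, 0.687, 0.716, 0.09]
ft_force: [-0.9, 0.3, -2.8]
grip_width: 0.127
gripper_force: 30.0
t: 11.7
ee_pos: [0.499, -0.0064, 0.1334]
tool_rot: [0.087, 0.687, 0.716, 0.09]
ft_force: [0.6, 0.4, -2.6]
grip_width: 0.128
gripper_force: 30.0
```

```bash
python3 -m handwheel '[[[0,1.9,0.5],[0,0,0],0],[[0,1.9,0.5],[0,0,0],0]]'; python3 -m handwheel '[[[0,1.5,0.4],[0,0,0],0],[[0,1.5,0.4],[0,0,0],0]]'
```

```text
t: 11.95
ee_pos: [0.5001, -0.0063, 0.1332]
tool_rot: [0.086, 0.687, 0.716, 0.089]
ft_force: [-2.3, -0.5, -0.6]
grip_width: 0.127
gripper_force: 30.0
t: 12.2
ee_pos: [0.5011, -0.0064, 0.1333]
tool_rot: [0.086, 0.687, 0.716, 0.089]
ft_force: [-6.7, -2.1, 5.0]
grip_width: 0.128
gripper_force: 30.1
```

```bash
python3 -m handwheel '[[[0,-2.5,-0.7],[0,0,0],0],[[0,-5,-0.8],[-1.1,0,0],0],[[0,-7.5,-0.8],[-2.3,0,0],0],[[0,-10,-0.7],[-3.4,0,0],0],[[0,-12.2,-0.6],[-4.6,0,0],0],[[0,-12.2,-0.6],[-4.6,0,0],0]]'
```

```text
t: 12.95
ee_pos: [0.4988, -0.0073, 0.1511]
tool_rot: [0.105, 0.685, 0.712, 0.11]
ft_force: [0.4, 0.3, -1.7]
grip_width: 0.127
gripper_force: 30.0
```

```bash
python3 -m handwheel '[[[0,0,0],[0,0,0],0]]';python3 - <<'E'
from h import *
print(np.round(ctrl.read_state()["q"],3)); p,r=cur(); z=r.apply([0,0,1]); print(p,np.degrees(np.arccos(-z[2])),"foot",p+.13*z)
E
```

```text
t: 13.08
ee_pos: [0.4983, -0.0071, 0.1505]
tool_rot: [0.104, 0.685, 0.713, 0.109]
ft_force: [0.4, -1.1, -2.6]
grip_width: 0.126
gripper_force: 30.0
[-0.32   0.382  0.278  2.415 -1.045  0.106  0.991]
[ 0.49832154 -0.00714778  0.1505046 ] 17.37054295014245 foot [ 0.53709852 -0.0055107   0.02643338]
```

```bash
sed -i 's/S0=np.array(\[.491/S0=np.array([.493/' h.py; python3 -c "
from h import *
plan(place(.034,.03,.22),place(.036,.03,.22),place(.037,.009,.22))"
```

```text
shift [ 0.4  2.2 -6. ] turn [ 4.8 -0.  -0.1]
shift [ 0.4  4.1 -5.4] turn [ 4.8 -0.  -0.1]
shift [ 0.4 -1.2 15. ] turn [ 4.8 -0.  -0.1]
```

```bash
python3 -m handwheel '[[[0.4,0.5,-12],[2,0,0],0],[[0.4,2,-20],[4.8,0,0],0],[[0.4,2,-20],[4.8,0,0],0],[[0.4,2,-20],[4.8,0,0],0]]';python3 -c "
from h import *
print(np.round(ctrl.read_state()['q'],3))
plan(place(.036,.03,.22),place(.037,.009,.22))"
```

```text
t: 13.58
ee_pos: [0.4934, -0.0064, 0.1694]
tool_rot: [0.075, 0.688, 0.717, 0.079]
ft_force: [-0.1, -0.8, -3.0]
grip_width: 0.129
gripper_force: 30.0
[-0.599  0.405  0.671  2.357 -0.846  0.347  0.831]
shift [-0.6  4.3 13.8] turn [-0.1 -0.  -0. ]
shift [-0.6  0.8 34.5] turn [-0.1 -0.  -0. ]
```

```bash
python3 -m handwheel '[[[-0.6,3,6],[0,0,0],0],[[-0.6,4,13.8],[0,0,0],0],[[-0.6,3,20],[0,0,0],0],[[-0.6,2,26],[0,0,0],0],[[-0.6,1,32],[0,0,0],0],[[-0.6,0.8,34],[0,0,0],0],[[-0.6,0.8,34],[0,0,0],0]]';python3 -c "
from h import *
print(np.round(ctrl.read_state()['q'],3))
plan(place(.037,.0075,.22),place(.038,.0075,.22))"
```

```text
t: 14.45
ee_pos: [0.5016, -0.0074, 0.1367]
tool_rot: [0.075, 0.688, 0.717, 0.079]
ft_force: [-0.3, 0.6, -3.5]
grip_width: 0.126
gripper_force: 30.0
[-0.463  0.452  0.495  2.365 -0.962  0.258  0.93 ]
shift [ 0.7 -0.4  2.3] turn [-0.1 -0.  -0.1]
shift [0.7 0.5 2.5] turn [-0.1 -0.  -0.1]
```

```bash
python3 -m handwheel '[[[0,-0.4,1.5],[0,0,0],0],[[0,-0.4,2],[0,0,0],0],[[0,-0.4,2],[0,0,0],0]]'; python3 -m handwheel '[[[0,0,0],[0,0,0],0.16],[[0,0,0],[0,0,0],0.16],[[0,0,0],[0,0,0],0.2],[[0,0,0],[0,0,0],0.2],[[0,0,0],[0,0,0],0.24],[[0,0,0],[0,0,0],0.24]]';python3 -c "
from h import *
c=ctrl.camera('scene');print(np.round(ctrl.read_state()['q'],3))
cv2.imwrite('pics/lo.png',cv2.resize(c['img'][110:260,190:340],(600,600),interpolation=2))"
```

```text
t: 14.82
ee_pos: [0.5017, -0.0071, 0.1348]
tool_rot: [0.075, 0.688, 0.717, 0.079]
ft_force: [-0.3, -0.0, -1.7]
grip_width: 0.126
gripper_force: 30.0
t: 15.58
ee_pos: [0.5017, -0.0072, 0.1347]
tool_rot: [0.075, 0.688, 0.717, 0.079]
ft_force: [0.5, 1.8, -0.1]
grip_width: 0.241
gripper_force: 0.1
[-0.453  0.454  0.481  2.366 -0.967  0.251  0.933]
```

View pics/lo.png

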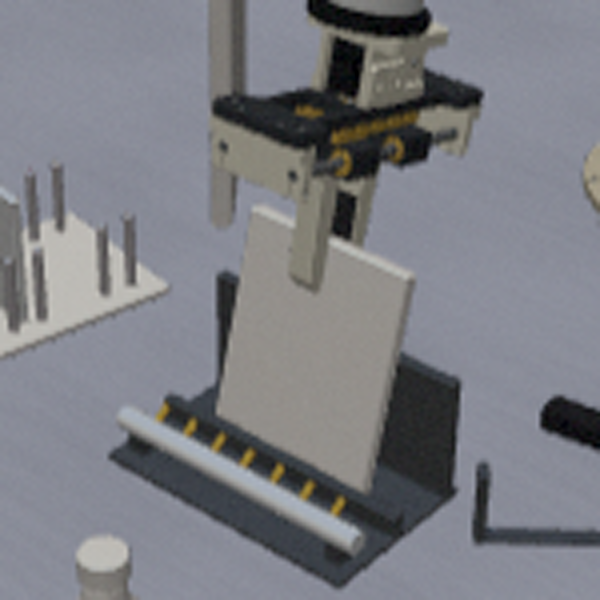

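The board stands behind the lip at around pixel (300,400) of the crop, leaning on the rear finger and about mid-stand. I'll ease it back onto the rest.

```bash
python3 -m handwheel '[[[0,-1.5,-0.4],[0,0,0],0.26],[[0,-3,-0.7],[0,0,0],0.27],[[0,-4.5,-1],[0,0,0],0.28],[[0,-6,-1.4],[0,0,0],0.28],[[0,-7.5,-1.7],[0,0,0],0.28],[[0,-9,-2],[0,0,0],0.28],[[0,-10.5,-2.4],[0,0,0],0.28],[[0,-12,-2.7],[0,0,0],0.28],[[0,-13.5,-3],[0,0,0],0.28],[[0,-13.5,-3],[0,0,0],0.28]]'; python3 -c "
from h import *
c=ctrl.camera('scene');print(np.round(ctrl.read_state()['q'],3))
cv2.imwrite('pics/lo2.png',cv2.resize(c['img'][110:260,190:340],(600,600),interpolation=2))"
```

```text
t: 16.88
ee_pos: [0.4878, -0.0078, 0.1348]
tool_rot: [0.075, 0.688, 0.717, 0.079]
ft_force: [-0.2, 0.3, 0.1]
grip_width: 0.278
gripper_force: 0.0
[-0.436  0.437  0.451  2.394 -0.975  0.225  0.941]
```

View pics/lo2.png

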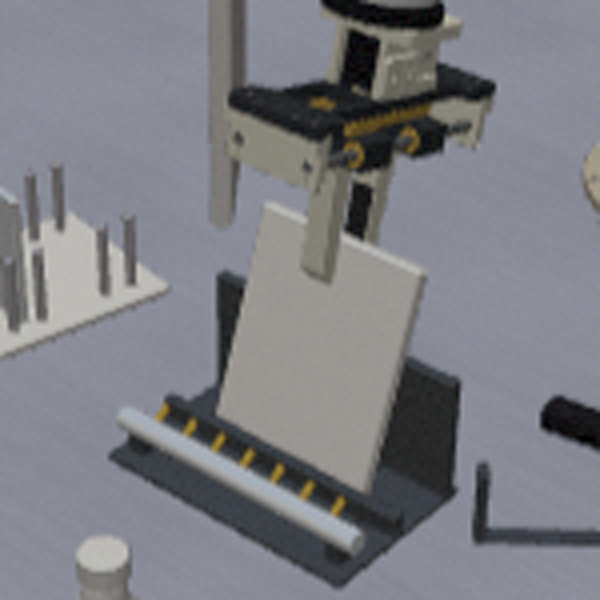

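```bash
python3 -m handwheel '[[[0,-1.5,-0.3],[0,0,0],0.3],[[0,-3,-0.7],[0,0,0],0.32],[[0,-4,-0.9],[0,0,0],0.36],[[0,-4,-0.9],[0,0,0],0.4],[[0,-4,-0.9],[0,0,0],0.45],[[0,-4,-0.9],[0,0,0],0.45],[[0,-4,-15],[0,0,0],0.45],[[0,-4,-40],[0,0,0],0.45],[[0,-4,-80],[0,0,0],0.45],[[0,-4,-120],[4,0,0],0.45]]'; python3 -c "
from h import *
c=ctrl.camera('scene')
for l in ['board','lever_grip','pointer']: print(l,[(np.round(np.array(x['position'])*[512,384],1),x['confidence']) for x in ctrl.spot_point(l,c)[:3]])
a=cv2.resize(c['img'][150:250,210:310],(400,400),interpolation=2);b=cv2.resize(c['img'][190:290,300:400],(400,400),interpolation=2)
cv2.imwrite('pics/fin.png',np.hstack([a,b]))"
```

```text
t: 18.18
ee_pos: [0.456, -0.0095, 0.2518]
tool_rot: [0.05, 0.691, 0.719, 0.052]
ft_force: [1.7, 2.3, -0.8]
grip_width: 0.452
gripper_force: 0.0
board [(array([247.7, 153.3]), 0.63), (array([257.7, 219.8]), 0.56), (array([187.3, 179.8]), 0.31)]
lever_grip []
pointer []
```

View pics/fin.png

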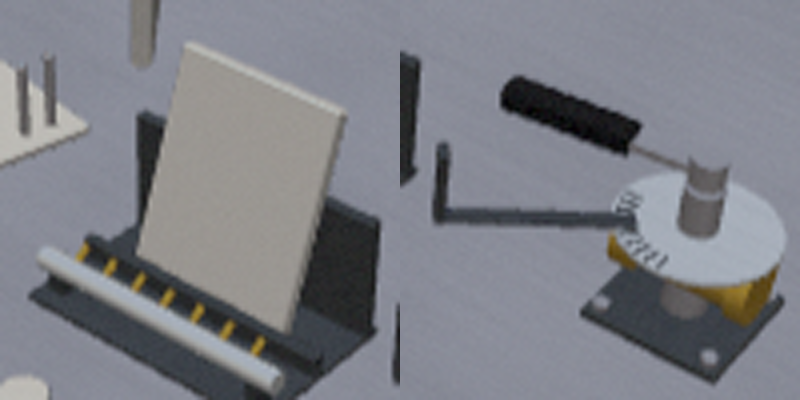

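```bash
python3 - <<'E'
from h import *
import pickle
C=pickle.load(open("c0.pkl","rb"));t,s=C["top"],C["scene"]
a=np.radians(SY);h=np.array([np.cos(a),np.sin(a),0]);l=np.array([-h[1],h[0],0])
for th in(.355,.30):
  P=lambda y,x,z:S0+y*l+(.039+x*np.cos(th)-z*np.sin(th))*h+[0,0,.008+x*np.sin(th)+z*np.cos(th)]
  print(th,[proj(s,P(y,.006,z)).round(1).tolist() for z in(.16,0) for y in(-.065,.065)])
A=onz(t,(139.6,203.6),.067);print("axis disc",A)
tip,e1=tri(t,(183,195.6),s,(326.3,213.8));inn,e2=tri(t,(152,198),s,(359.3,223.8));tab,e3=tri(t,(182.5,169),s,(310.8,226.8))
pin,e4=tri(t,(151.5,192.8),s,(358.3,245.5))
print(tip,e1,inn,e2,tab,e3,pin,e4)
ang=lambda v:np.degrees(np.arctan2(v[1],v[0]))
print("lever",ang(tip-inn),ang(tip-A),"ptr",ang(tab-pin),ang(tab-A), "r",[np.linalg.norm((x-A)[:2]) for x in(tip,inn,tab,pin)])
# fit scene: axis at z .067 ellipse centre
print("axis scene",onz(s,(300+(700-400)/4,190+232/4),.067))
E
```

```text
0.355 [[[256.1, 160.4]], [[295.6, 178.0]], [[242.4, 215.7]], [[279.5, 235.7]]]
0.3 [[[253.9, 160.8]], [[293.5, 178.5]], [[242.3, 215.8]], [[279.5, 235.8]]]
axis disc [0.4646507  0.28758952 0.067     ]
[0.48505779 0.16142995 0.10608866] 0.0007508528877980199 [0.47300592 0.2449906  0.11382158] 0.002750348479890486 [0.55767718 0.16853308 0.11140549] 0.0038790887461537635 [0.49426925 0.25955135 0.07003161] 0.00810436989145468
lever -81.79288212236739 -80.81163858956629 ptr -55.136979200064566 -51.99719029962397 r [np.float64(0.12779940319024227), np.float64(0.04341057311333218), np.float64(0.15109058090455313), np.float64(0.040784779884133884)]
axis scene [0.46911047 0.29403518 0.067     ]
```

The board leans on the rest with its corners within ~2 px of those predicted (observed top corners (257.5,161) and (296,178)). The lever's tip is at (326,214) and the pointer's tab top at (311,227). The lever heads about -81°, the pointer about -53°.

```bash
python3 -c "
from h import *
A=np.array([.4655,.2895,0]);u=lambda d:np.array([np.cos(np.radians(d)),np.sin(np.radians(d)),0])
plan((A+.085*u(-81.3)+[0,0,.2],frame(8.7)),(A+.085*u(-81.3)+[0,0,.095],frame(8.7)))"
```

```text
shift [212.3  21.1  55.2] turn [ 8.6  0.4 -6.2]
shift [212.2   5.4 159. ] turn [ 8.6  0.4 -6.2]
```

```bash
python3 -m handwheel '[[[30,2,-10],[2,0,0],0.6],[[80,8,-5],[4,0,-2],0.6],[[130,14,15],[6,0.2,-4],0.6],[[180,18,35],[8.6,0.4,-6.2],0.6],[[212,21,55],[8.6,0.4,-6.2],0.6],[[212,21,55],[8.6,0.4,-6.2],0.6],[[212,21,55],[8.6,0.4,-6.2],0.6],[[212,21,55],[8.6,0.4,-6.2],0.6]]'; python3 -c "
from h import *
print(np.round(ctrl.read_state()['q'],3))
A=np.array([.4655,.2895,0]);u=lambda d:np.array([np.cos(np.radians(d)),np.sin(np.radians(d)),0])
plan((A+.085*u(-81.3)+[0,0,.095],frame(8.7)))"
```

```text
t: 19.38
ee_pos: [0.4783, 0.2025, 0.2001]
tool_rot: [-0.001, 0.653, 0.757, -0.001]
ft_force: [-0.2, -0.6, 0.8]
grip_width: 0.603
gripper_force: 0.0
[-1.128  0.525  0.918  2.12  -0.601  0.781  0.321]
shift [  2.9   0.7 105.1] turn [-0.1 -0.  -0.3]
```

```bash
python3 -m handwheel '[[[3,1,40],[0,0,0],0.6],[[3,1,80],[0,0,0],0.6],[[3,1,105],[0,0,0],0.6],[[3,1,105],[0,0,0],0.6],[[3,1,105],[0,0,0],0.4],[[3,1,105],[0,0,0],0.3],[[3,1,105],[0,0,0],0.3],[[3,1,105],[0,0,0],0.3]]'; python3 -m handwheel '[[[0,0,0],[0,0,0],0.15],[[0,0,0],[0,0,0],0.15],[[0,0,0],[0,0,0],0.15],[[0,0,0],[0,0,0],0.15]]';  python3 -c "
from h import *
print(np.round(ctrl.read_state()['q'],3))
A=np.array([.4655,.2895,0]);u=lambda d:np.array([np.cos(np.radians(d)),np.sin(np.radians(d)),0])
plan(*[(A+.085*u(-81.3+k)+[0,0,.095],frame(8.7+k)) for k in (0,4,8,12,16,20,24,28)])"
```

```text
t: 20.38
ee_pos: [0.4786, 0.2073, 0.0952]
tool_rot: [-0.0, 0.652, 0.758, -0.001]
ft_force: [0.2, 0.6, 0.2]
grip_width: 0.303
gripper_force: 0.0
t: 20.88
ee_pos: [0.4783, 0.207, 0.0949]
tool_rot: [-0.001, 0.652, 0.758, -0.001]
ft_force: [-2.9, -0.1, 5.3]
grip_width: 0.209
gripper_force: 30.0
[-0.978  0.657  0.703  2.197 -0.816  0.573  0.493]
shift [-1.6 -0.2 -0.1] turn [-0.1  0.  -0.1]
shift [-1.3  5.8 -0.1] turn [-0.1  0.  -4.1]
shift [-0.7 11.7 -0.1] turn [-0.1  0.  -8.1]
shift [ 0.3 17.5 -0.1] turn [ -0.1   0.  -12.1]
shift [ 1.8 23.3 -0.2] turn [ -0.1  -0.  -16.1]
shift [ 3.6 28.9 -0.2] turn [ -0.1  -0.  -20.1]
shift [ 5.9 34.4 -0.2] turn [ -0.1  -0.  -24.1]
shift [ 8.5 39.7 -0.2] turn [ -0.1  -0.  -28.1]
```

```bash
python3 -m handwheel '[[[0,2.9,0],[0,0,-2],0.15],[[0.2,5.8,0],[0,0,-4],0.15],[[0.5,8.7,0],[0,0,-6],0.15],[[0.9,11.7,0],[0,0,-8],0.15],[[1.3,14.6,0],[0,0,-10],0.15],[[1.9,17.5,0],[0,0,-12],0.15],[[1.9,17.5,0],[0,0,-12],0.15]]'
```

```text
t: 21.75
ee_pos: [0.4951, 0.2116, 0.0949]
tool_rot: [-0.001, 0.569, 0.822, -0.001]
ft_force: [-3.1, -0.2, 5.7]
grip_width: 0.211
gripper_force: 30.0
```

Low forces; I'll carry on from the real pose.

```bash
python3 -c "
from h import *
A=np.array([.4655,.2895,0]);u=lambda d:np.array([np.cos(np.radians(d)),np.sin(np.radians(d)),0])
plan(*[(A+.0835*u(-81.3+k)+[0,0,.095],frame(8.7+k)) for k in (12,16,20,24,28)])"
```

```text
shift [-0.2 -0.2 -0.1] turn [-0.2 -0.  -0.1]
shift [ 0.   5.7 -0.1] turn [-0.2 -0.  -4.1]
shift [ 0.7 11.5 -0.1] turn [-0.2 -0.  -8.1]
shift [ 1.7 17.2 -0.2] turn [ -0.2  -0.1 -12.1]
shift [ 3.1 22.8 -0.2] turn [ -0.2  -0.1 -16.1]
```

```bash
python3 -m handwheel '[[[0,2.9,0],[0,0,-2],0.15],[[0.2,5.8,0],[0,0,-4],0.15],[[0.5,8.7,0],[0,0,-6],0.15],[[0.9,11.6,0],[0,0,-8],0.15],[[1.3,14.5,0],[0,0,-10],0.15],[[1.9,17.3,0],[0,0,-12],0.15],[[2.5,20.1,0],[0,0,-14],0.15],[[3.3,22.9,0],[0,0,-16],0.15],[[3.3,22.9,0],[0,0,-16],0.15],[[3.3,22.9,0],[0,0,-16],0.15]]'; python3 -m handwheel '[[[0,0,0],[0,0,0],0.35],[[0,0,0],[0,0,0],0.5],[[0,0,0],[0,0,0],0.5],[[0,0,0],[0,0,0],0.5],[[0,0,-40],[0,0,0],0.5],[[0,0,-90],[0,0,0],0.5],[[0,0,-140],[0,0,0],0.5],[[100,-60,-160],[0,0,0],0.5],[[150,-100,-160],[0,0,0],0.5],[[150,-100,-160],[0,0,0],0.5]]'
python3 - <<'E'
from h import *
import pickle
C={n:ctrl.camera(n) for n in("scene","top")}
pickle.dump(C,open("c2.pkl","wb"))
a=cv2.resize(C["top"]["img"][155:235,115:195],(400,400),interpolation=2);b=cv2.resize(C["scene"]["img"][190:290,300:400],(400,400),interpolation=2)
cv2.imwrite("pics/lev.png",np.hstack([a,b]))
E
```

```text
t: 23.0
ee_pos: [0.5152, 0.2228, 0.0949]
tool_rot: [-0.001, 0.449, 0.893, -0.001]
ft_force: [-3.9, 1.0, 7.7]
grip_width: 0.209
gripper_force: 30.0
t: 24.25
ee_pos: [0.3446, 0.284, 0.2551]
tool_rot: [-0.001, 0.45, 0.893, -0.001]
ft_force: [0.2, 1.2, 0.8]
grip_width: 0.504
gripper_force: 0.0
```

View pics/lev.png

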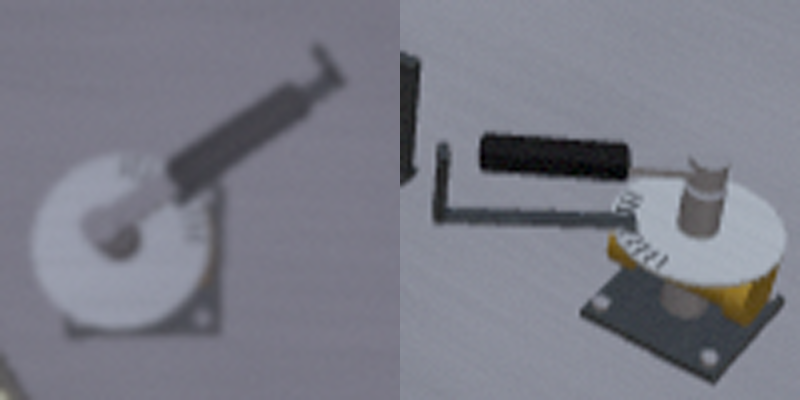

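```bash
python3 - <<'E'
from h import *
import pickle
C=pickle.load(open("c2.pkl","rb"));t,s=C["top"],C["scene"]
S=lambda x,y:(300+(x-400)/4,190+y/4); T=lambda x,y:(115+x/5,155+y/5)
ang=lambda v:np.degrees(np.arctan2(v[1],v[0]))
f=lambda c,a,b,z:ang(onz(c,a,z)-onz(c,b,z))
print("scene lever",f(s,S(482,152),S(628,161),.110),"ptr",f(s,S(440,215.5),S(633,221.5),.071))
print("top lever",f(t,T(300,92),T(176,184),.119))
A=np.array([.4655,.2895]);print("tab",ang(onz(t,T(326,68),.118)[:2]-A),"lever mid",ang(onz(t,T(238,138),.119)[:2]-A))
for l in("lever_grip","pointer"):
  m=ctrl.masks_of(l,s) if 0 else []
E
```

```text
scene lever -51.824682149945474 ptr -48.87164065519369
top lever -49.6464501796412
tab -51.706438329983435 lever mid -54.71013174785109
```

```bash
python3 - <<'E'
from h import *
import pickle
from scipy.optimize import least_squares
C0=pickle.load(open("c0.pkl","rb"));C=pickle.load(open("c2.pkl","rb"))
t,s=C["top"],C["scene"]
u=lambda d:np.array([np.cos(np.radians(d)),np.sin(np.radians(d)),0])
def cen(c,xs,fit,w):  # dark-weighted centroid rows per column around a line
    g=cv2.cvtColor(c["img"],cv2.COLOR_BGR2GRAY).astype(float);o=[]
    for x in xs:
        y0=fit(x);r=np.arange(int(round(y0-w)),int(round(y0+w))+1);v=g[r,x];d=np.clip(max(v[0],v[-1])*.9-v,0,None)
        o.append((x,(r*d).sum()/d.sum()))
    return np.array(o)
lin=lambda a,b:(lambda x:a[1]+(x-a[0])*(b[1]-a[1])/(b[0]-a[0]))
gs=cen(s,range(323,355),lin((320.5,228),(357,230.3)),8)
gt=cen(t,range(151,173),lin((150.2,191.8),(175,173.4)),6)
ps=cen(s,range(314,350),lin((310,243.9),(358,245.4)),4)
pt=cen(C0["top"],range(156,179),lin((151.5,192.5),(183,170.5)),5)
def res(P,pts,c,z,A):  # perpendicular px distance of pts from projected lever line
    q=proj(c,np.array([A+.05*u(P)+[0,0,z],A+.14*u(P)+[0,0,z]]));d=q[1]-q[0];n=np.array([-d[1],d[0]])/np.hypot(*d)
    return (pts-q[0])@n
# x=[Ax,Ay,lever,pointer]; z offsets per camera use centre heights
f=lambda x:np.r_[res(x[2],gs,s,.110,np.array([x[0],x[1],0])),res(x[2],gt,t,.115,np.array([x[0],x[1],0])),res(x[3],ps,s,.071,np.array([x[0],x[1],0])),res(x[3],pt,t,.071,np.array([x[0],x[1],0]))]
for k in("linear","soft_l1"):
  r=least_squares(f,[.4655,.2895,-53,-53],x_scale=[.01,.01,1,1],loss=k);print(r.x.round(4),"rms",np.sqrt((f(r.x)**2).mean()))
sl=lambda p,c,z:(lambda k:np.degrees(np.arctan2(*((onz(c,(p[-1,0],np.polyval(k,p[-1,0])),z)-onz(c,(p[0,0],np.polyval(k,p[0,0])),z))[[1,0]]))))(np.polyfit(*p.T,1))
print("slopes",[round(float(v)%180-180,1) for v in(sl(gs,s,.11),sl(gt,t,.115),sl(ps,s,.071),sl(pt,t,.071))])
E
```

```text
[  0.4572   0.2979 -52.2316 -48.0196] rms 0.1997923349862548
[  0.4538   0.3022 -52.2355 -48.1975] rms 0.20075422869224488
slopes [-52.9, -51.7, -49.0, -47.1]
```

Measurements agree that the lever is 2–4° short (clockwise) of the pointer, so I'll regrip and add 3°.

```bash
python3 -m handwheel '[[[-50,40,0],[0,0,0],0.5],[[-100,70,0],[0,0,0],0.5],[[-150,100,10],[0,0,0],0.5],[[-150,100,40],[0,0,0],0.5],[[-150,100,80],[0,0,0],0.5],[[-150,100,120],[0,0,0],0.5],[[-150,100,155],[0,0,0],0.5],[[-150,100,160],[0,0,0],0.4],[[-150,100,160],[0,0,0],0.25],[[-150,100,160],[0,0,0],0.15]]'; python3 -m handwheel '[[[0,0,0],[0,0,0],0.15],[[0,0,0],[0,0,0],0.15],[[0,0,0],[0,0,0],0.15]]'; python3 -c "
from h import *
A=np.array([.4655,.2895,0]);u=lambda d:np.array([np.cos(np.radians(d)),np.sin(np.radians(d)),0])
plan(*[(A+.0832*u(k)+[0,0,.095],frame(90+k)) for k in (-53.4,-51.5,-50.4)])"
```

```text
t: 25.6
ee_pos: [0.5167, 0.2227, 0.0961]
tool_rot: [-0.0, 0.45, 0.893, -0.0]
ft_force: [-3.1, -2.5, 0.7]
grip_width: 0.237
gripper_force: 2.2
t: 25.98
ee_pos: [0.5165, 0.2225, 0.096]
tool_rot: [-0.0, 0.449, 0.893, -0.0]
ft_force: [-1.5, -2.3, 7.7]
grip_width: 0.215
gripper_force: 30.0
shift [ 1. -1.  1.] turn [-0.  0. -0.]
shift [1.1 1.8 1. ] turn [-0.   0.  -1.9]
shift [1.1 3.4 1. ] turn [-0.  0. -3.]
```

```bash
python3 -m handwheel '[[[0,2,0],[0,0,-1.5],0.15],[[0.2,4.2,0],[0,0,-3],0.15],[[0.2,4.2,0],[0,0,-3],0.15],[[0.2,4.2,0],[0,0,-3],0.15],[[0.2,4.2,0],[0,0,-3],0.35],[[0.2,4.2,0],[0,0,-3],0.5],[[0.2,4.2,0],[0,0,-3],0.5],[[0.2,4.2,0],[0,0,-3],0.5],[[0.2,4.2,-50],[0,0,-3],0.5],[[0,4,-110],[0,0,-3],0.5]]'; python3 -m handwheel '[[[0,0,-50],[0,0,0],0.5],[[100,-60,-50],[0,0,0],0.5],[[150,-100,-50],[0,0,0],0.5],[[150,-100,-50],[0,0,0],0.5],[[150,-100,-50],[0,0,0],0.5]]'
python3 - <<'E'
from h import *
import pickle
C={n:ctrl.camera(n) for n in("scene","top")}
a=cv2.resize(C["top"]["img"][155:235,115:195],(400,400),interpolation=2);b=cv2.resize(C["scene"]["img"][130:300,230:400],(400,400),interpolation=2)
cv2.imwrite("pics/lev2.png",np.hstack([a,b]))
E
```

```text
t: 27.22
ee_pos: [0.5186, 0.2247, 0.2052]
tool_rot: [-0.001, 0.426, 0.905, -0.002]
ft_force: [0.9, 1.3, -0.0]
grip_width: 0.499
gripper_force: 0.0
t: 27.85
ee_pos: [0.3424, 0.2787, 0.2547]
tool_rot: [-0.002, 0.423, 0.906, -0.001]
ft_force: [1.2, -0.0, -0.4]
grip_width: 0.5
gripper_force: 0.0
```

View pics/lev2.png

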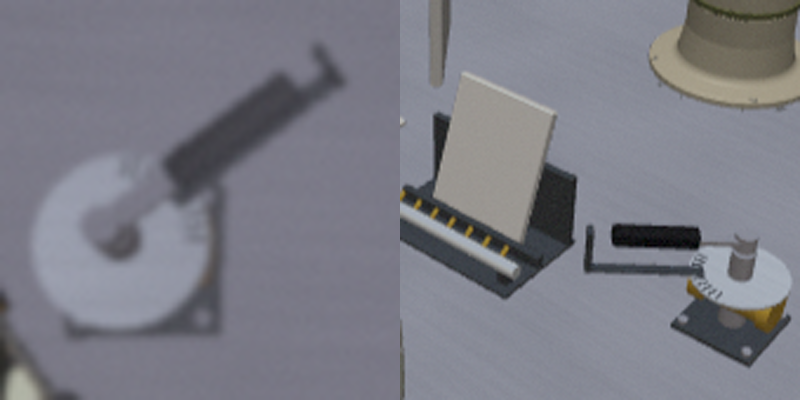

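The lever grip (scene crop 612,234 → 698,238) is now parallel to the pointer strip, and in the top view its line runs through the tab at about (330,62). The board still leans on the stand.

```bash
python3 -c "
from workcell import ctrl
print(ctrl.sign_off())"
```

```text
the job is handed in; nothing more can be done
None
```

The job is handed in: the board is released and leaning on the stand behind the lip, and the lever was then turned over the pointer, with both checked only by camera and no verdict returned at sign-off.

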